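# Find the flush catch and spring the bench's drawer

### The arm

A 6-joint arm with a two-finger parallel gripper is mounted at the origin on the work surface. World frame = base frame: x ahead of the robot, y to its left, z up, the work surface at z = 0. Lengths are in mm, angles in degrees, forces in N, time in s.
With the tool pointing down it reaches from about 300 to 850 mm from the base axis. Payload 4.2 kg.
Tool frame: the origin (TCP) lies between the finger pads; the fingertips stand 14 mm ahead of it and the grasp point (between the pads) lies 5 mm behind it (env.finger_overhang is the distance from the TCP to the fingertips, in mm); z points along the fingers, y is the line along which they close (so a half turn about z gives the same grasp; the last joint's range is limited). The gripper opens to 91 mm and grips with 3 to 60 N. Pads are 32 mm wide; open, the fingers measure 118 mm over their backs; the gripper's body (76 mm by 178 mm) begins 60 mm behind the grasp point.
Start: joints at [64.286, 18.312, 89.639, -0, 72.044, -1.146], TCP at [239.077, 522.957, 227.976] pointing down, gripper open.
Joint ranges: [-177.97, 177.97], [-48.28, 115.42], [12.27, 149.76], [-77.06, 257.06], [2.81, 150.46], [-146.56, 146.56]. Speed limits (degrees/s): [147.25, 147.25, 180, 180, 180, 180].

### API

Orientations are given as [roll, pitch, yaw] about the fixed x, y, z axes, in that order (R = Rz(yaw) Ry(pitch) Rx(roll)).
In Python, from workcell import status, cams, env, finder gives the robot as it stands.
- The arm moves only by the tool apply_moves, never from a script. Its argument "increments" is a list of rows, each a list of 7 numbers: the opening, from -1 (shut) to 1 (fully open), then the shift along the world's x, y, z in m, then the turn, a rotation vector about the world's x, y, z in degrees. In form: [[gripper, x, y, z, ax, ay, az], ...]. A call has 1 to 5 rows; each row shifts and turns the commanded pose from where the row before left it; what a row does not reach is not made up. A row lasts 1/12 s, in which the tool goes at most 41.7 mm and 7.16 degrees, less where a joint would pass 70% of its speed; a pose out of reach is approached as far as the arm can. A call with a gripper value outside its range is refused whole. The fingers move at their own pace and stop on an object; "newtons" is the grip in N (left out, the last holds). Time passes only in rows, so rows that do not move let the fingers close. It gives the time, the measured TCP pose, the force, the opening and the grip force at its end, in the units of the state.
- status.state(): the state, without advancing time (a new reading comes with each control period).
- cams.grab_frame(name): name is "scene" or "top" or "wrist"; returns a dict with "color" (400x640x3 uint8, red, green, blue), "intrinsics" (3x3 intrinsics, pixels), "k1" (the pictures are not rectified: a ray, as slopes to the right and down, at radius r is drawn at 1 + k1 r^2 times it, then the intrinsics apply), "R" (3x3) and "t" (3): a world point X has camera coordinates R X + t. Camera axes: x right, y down, z forward; pixel columns grow to the right and rows downward; lengths in mm; the calibration is good to about 2 mm. A picture is of the moment at which its call begins. There is no depth.
- env.job_done(): hands the job in; it is judged then, once.
Trained networks look in the newest picture that a camera, given by its name, has taken for a name from the list of things; names that differ only in an ending like _2 or _b are one class to them, and where a whole thing is asked for, a point or a joint stands for the part that bears it (a point fixed in the world has none). Each returns a list of dicts, best first, with "score" (0 to 1); they miss things now and then, are a little off and sometimes report something else, mostly with a low value. They report only what shows in the picture. A call takes as long as a camera call.
- finder.boxes_of(query, camera): "rect" ([left, top, width, height] in pixels, round what is visible of it).
- finder.trace(query, camera): "pixels" (400x640 bool, what is visible of it) and "rect" ([left, top, width, height] in pixels, round what is visible of it).
The state is a dict: "time_s": time; "qpos": joint angles; "qvel": joint speeds; "effort": joint torques, N m; "ee_pos": TCP position; "ee_rot": TCP orientation; "force": force on the tool from outside, world axes, zero at the start; "torque": the same for the moment, N m; "gripper_width": finger opening in mm; "gripper_force": force on a finger pad.
Only numpy, scipy, OpenCV 4.12 (cv2) and the standard library are available. Lean on these libraries where they do the work, as an engineer would, in place of code of your own. Each camera call takes 0.05 s, during which the arm holds its last target. There are 200 camera calls.

### The job

The drawer of the low grey locker in the storage bench is held by a concealed catch: a flush push-pad of the same grey, somewhere in the inset panel on the locker's top. Feel across the panel with closed fingertips, find the pad and press it in until the drawer springs out by itself; then let the pad come back up and move the hand clear. Do not touch the drawer, and leave the tools and pots, those on the locker's top included, where they are.

Things in the scene. Friction and masses are not known exactly. Their poses are not given: they have to be found in the camera images.
- locker: fixed flat-topped grey box, 250 mm (its x) by 380 mm (its y), 70 mm tall; origin at the centre of its underside; z up, -x out of the face with the drawer. The top is one rigid surface with an inset panel in its middle
- panel (a point): centre of the inset panel, on the locker's top surface, axes as the locker's. The panel is the middle 126 mm (x) by 170 mm (y) of the top, outlined by a thin seam, 0.5 mm lower than the rest and rigid. Somewhere in it, place not given, is the square push-pad, its edges parallel to the panel's, its centre within 28 mm in x and 48 mm in y of this point
- catch (a joint): how far the push-pad is pressed in, m: 0 untouched, 0.007 fully down. The pad is plain grey, 51 mm square in a 56 mm square opening; untouched it lies 2.5 mm below the locker's top. Its spring: 1.5 N to start it, 5 N fully down. It lets the drawer go at about 0.005 (fingertip 7.5 mm below the top)
- drawer (a joint): how far the shallow drawer has slid out, m: 0 shut, 0.045 fully out. A tooth holds it shut; when the push-pad is pressed in, a spring slides it out in about half a second and it stays out
- drawer_front (a point): centre of the drawer's front, 158 mm wide and 38 mm tall, in the middle of the locker's -x face; moves with the drawer
- pots: bystander: a nested pair of black plastic plant pots, 100 mm across, 108 mm tall, upright on the deck; origin at the centre of the underside
- cultivator: bystander: red plastic three-pronged hand cultivator, 260 mm long, lying on the deck; origin under its middle, x axis from handle to prongs
- widger: bystander: slim stainless steel widger (seedling lifter) 145 x 18 x 4 mm, lying on the locker's top beside the inset panel; origin under its middle, x along it
- pot_foot: bystander: white ceramic pot foot 60 x 28 x 28 mm, standing on the locker's top beside the inset panel; origin under its middle
- clay_pot: bystander: terracotta pot, rim 92 mm across, 80 mm tall, on the deck; origin at the centre of the underside
- tin: bystander: plain metal tin 70 mm across, 100 mm tall, on the deck; origin at the centre of the underside
- brush: bystander: hand brush lying on the deck, handle along x

How it is judged:
By the outcome, as a careful person would: the job done as asked, in the order asked, and still so for the second after the job is handed in, with the robot touching nothing.
It also fails if it takes over 64 s, if anything falls off the work surface, if the arm or the gripper's body presses on something with over 40 N, if the wrist force passes 120 N, or if a joint passes its speed limit or range.

## Working session

There is one attempt and no reset: what is moved stays moved. The work goes in short steps, Python scripts to look and compute and a tool call to move; the robot and the scene stay as the last step left them, time stands still between calls to the robot, and variables do not carry over. Pictures are saved under pics/ and viewed, at most 10 in all, crops included, and the job is handed in when it is done.

Besides the shell and the picture viewer there is one more tool, called after "Call:" by a JSON object that holds its "fn" and its "kwargs". apply_moves: Moves the arm, as the interface text tells. Its arguments: {"type":"object","properties":{"increments":{"type":"array","items":{"type":"array","items":{"type":"number"}}},"newtons":{"type":"number"}},"required":["increments"]}

```bash
mkdir -p pics
cat > h.py <<'E'
import numpy as np, cv2
from workcell import status, cams, env, finder
def ray(f,px):
    K=np.array(f["intrinsics"]);k1=f["k1"];R=np.array(f["R"]);t=np.array(f["t"])
    d=cv2.undistortPoints(np.array(px,float).reshape(-1,1,2),K,np.array([k1,0,0,0.]))[:,0]
    return -R.T@t, np.c_[d,np.ones(len(d))]@R
def onz(f,px,z):
    c,d=ray(f,px); return c+d*((z-c[2])/d[:,2])[:,None]
def proj(f,X):
    return cv2.projectPoints(np.array(X,float).reshape(-1,1,3),cv2.Rodrigues(np.array(f["R"]))[0],np.array(f["t"],float),np.array(f["intrinsics"]),np.array([f["k1"],0,0,0.]))[0][:,0]
def save(f,n): cv2.imwrite(f"pics/{n}.png",f["color"][:,:,::-1])
E
python3 - <<'E'
from h import *
ims=[]
for n in("top","scene"):
    f=cams.grab_frame(n); save(f,n)
    for q in("locker","drawer_front","widger","pot_foot","pots","clay_pot","tin"):
        print(n,q,[(r["rect"],round(r["score"],2)) for r in finder.boxes_of(q,n)[:2]])
    if n=="top":
        m=finder.trace("locker",n)[0]["pixels"].astype(np.uint8)
        c=cv2.convexHull(max(cv2.findContours(m,0,2)[0],key=cv2.contourArea))
        b=cv2.boxPoints(cv2.minAreaRect(c));print(b,onz(f,b,70))
print(status.state())
E
```

```text
top locker [([203.9, 123.5, 158.6, 118.3], 0.73)]
top drawer_front [([244.9, 217.5, 54.3, 14.6], 0.52)]
top widger [([329.6, 169.9, 16.2, 44.1], 0.59)]
top pot_foot [([222.5, 172.8, 13.3, 26.7], 0.69)]
top pots [([246.1, 218.6, 53.2, 10.1], 0.74), ([130.4, 163.0, 43.1, 37.1], 0.62)]
top clay_pot [([146.0, 125.7, 32.0, 31.2], 0.7), ([286.3, 175.2, 21.6, 20.1], 0.42)]
top tin [([438.7, 131.1, 36.5, 34.6], 0.57)]
[[204.53323 209.97986]
 [226.66989 119.73035]
 [361.25217 152.74109]
 [339.1155  242.9906 ]] [[ 461.11801658  286.66557119   70.        ]
 [ 723.96145533  239.9047379    70.        ]
 [ 632.32737164 -146.15177533   70.        ]
 [ 377.67821918  -85.8875252    70.        ]]
scene locker [([253.1, 158.1, 148.3, 150.0], 0.84)]
scene drawer_front []
scene widger [([271.6, 174.8, 46.4, 16.9], 0.48)]
scene pot_foot [([353.9, 232.8, 25.5, 23.2], 0.72), ([223.1, 105.9, 63.5, 35.3], 0.44)]
scene pots [([412.6, 277.4, 45.4, 58.5], 0.84), ([272.2, 177.3, 45.8, 14.9], 0.57)]
scene clay_pot [([371.2, 319.5, 43.6, 44.6], 0.68)]
scene tin [([179.9, 127.5, 28.6, 36.4], 0.73), ([250.4, 161.7, 149.3, 145.9], 0.72)]
{'time_s': 0.85, 'qpos': array([ 6.42867527e+01,  1.83099277e+01,  8.96399551e+01, -9.12121714e-04,
        7.20447166e+01, -1.14700534e+00]), 'qvel': array([-0.11870505, -0.00441678,  0.02782939, -0.04964955,  0.02628506,
       -0.0078452 ]), 'effort': array([-5.25373380e-04, -4.12328088e+01, -2.32226372e+01,  7.27235852e-02,
        3.78839707e-02, -4.47913322e-06]), 'ee_pos': array([239.0671427 , 522.94562024, 227.98923119]), 'ee_rot': array([1.79994618e+02, 9.75660378e-04, 1.55434039e+02]), 'force': array([ 0.19105876, -0.34734277,  0.14586052]), 'torque': array([ 0.08596682,  0.01730823, -0.00072108]), 'gripper_force': 0.0, 'gripper_width': 90.94684435384079}
```

View pics/top.png

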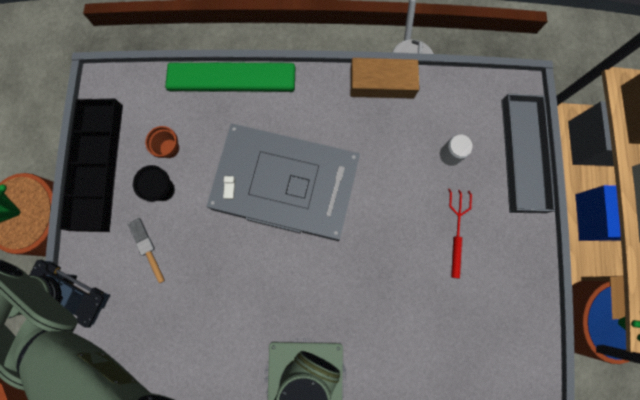

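View pics/scene.png

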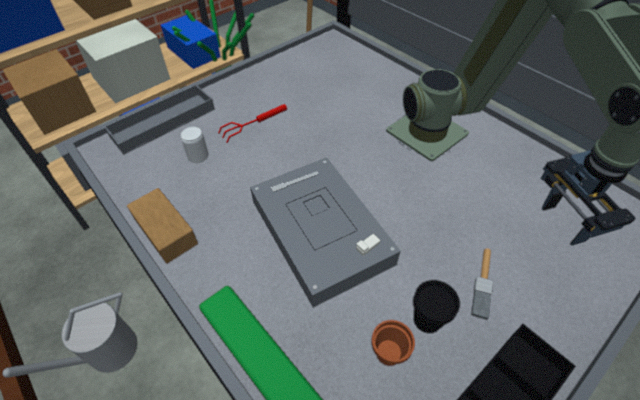

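The top view shows the grey locker with the panel seam (about 250–319, 152–206). Inside the seam is a small square outline near (298,187), about 20 px or 57 mm across, which matches the pad opening. The widger lies at (336,190) and the pot foot at (229,187). I'll zoom in to measure.

Run:
```python
from h import *
f=cams.grab_frame("top")
c=f["color"][115:250,195:370,::-1]
cv2.imwrite("pics/crop.png",cv2.resize(c,None,fx=4.4,fy=4.4,interpolation=cv2.INTER_CUBIC))
P=onz(f,[(234,125),(357,153),(339,239),(209,207),(257,152),(319,166),(309,206),(249,191),(290,176),(309,180),(305,198),(286,194)],70)
print(P.round(0)); print("cam",ray(f,[(0,0)])[0])
```

```text
[[ 708.  218.   70.]
 [ 631. -134.   70.]
 [ 389.  -85.   70.]
 [ 470.  275.   70.]
 [ 629.  148.   70.]
 [ 591.  -28.   70.]
 [ 478.   -2.   70.]
 [ 517.  165.   70.]
 [ 561.   53.   70.]
 [ 551.   -1.   70.]
 [ 500.    9.   70.]
 [ 510.   62.   70.]]
cam [ 302.94347988  -20.17448112 1210.11322472]
```

View pics/crop.png

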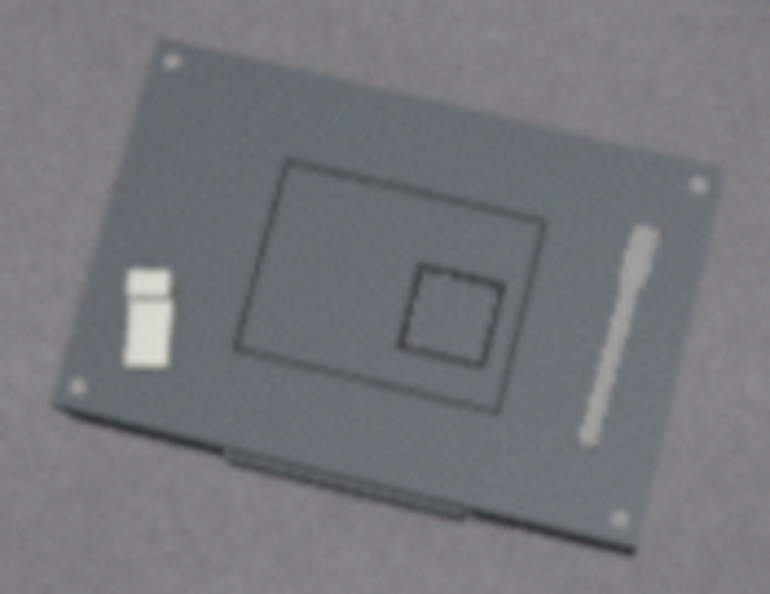

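Run:
```python
from h import *
f=cams.grab_frame("top")
g=lambda a:onz(f,(np.array(a,float)+.5)/4.4-.5+[195,115],69)
a=g([(287,157),(546,218),(498,413),(236,351)]);b=g([(422,264),(505,285),(484,368),(400,347)])
for q in(a,b):
    print(q.mean(0).round(1),np.linalg.norm(q-np.roll(q,1,0),axis=1).round(1),[np.degrees(np.arctan2(-v[0],v[1])).round(1) for v in(q[0]-q[1],q[3]-q[2])])
y=np.radians(-12.5);d=b.mean(0)-a.mean(0);print("local",d[0]*np.cos(y)+d[1]*np.sin(y),-d[0]*np.sin(y)+d[1]*np.cos(y))
```

```text
[552.4  70.4  69. ] [129.9 171.  129.1 169.9] [np.float64(-12.6), np.float64(-12.4)]
[532.3  31.   69. ] [55.1 54.4 54.9 54.6] [np.float64(-13.4), np.float64(-13.2)]
local -11.052453587441857 -42.81050706824191
```

Call:
{"fn": "apply_moves", "kwargs": {"increments": [[-1, 0.02, -0.034, 0, 0, 0, 2.5], [-1, 0.02, -0.034, 0, 0, 0, 2.5], [-1, 0.02, -0.034, 0, 0, 0, 2.5], [-1, 0.02, -0.034, 0, 0, 0, 2.5], [-1, 0.02, -0.034, 0, 0, 0, 2.5]], "newtons": 10}}

```text
time_s: 1.37
ee_pos: [339.6, 351.4, 228.1]
ee_rot: [180.0, 0.0, 168.1]
force: [0.1, 0.3, 0.5]
gripper_width: 60.7
gripper_force: 0.0
```

Call:
{"fn": "apply_moves", "kwargs": {"increments": [[-1, 0.02, -0.034, 0, 0, 0, 0], [-1, 0.02, -0.034, 0, 0, 0, 0], [-1, 0.02, -0.034, 0, 0, 0, 0], [-1, 0.02, -0.034, 0, 0, 0, 0], [-1, 0.02, -0.034, 0, 0, 0, 0]]}}

```text
time_s: 1.78
ee_pos: [439.7, 181.2, 228.3]
ee_rot: [180.0, 0.0, 167.9]
force: [-0.1, 0.5, 0.3]
gripper_width: 27.4
gripper_force: 0.0
```

Call:
{"fn": "apply_moves", "kwargs": {"increments": [[-1, 0.023, -0.034, 0, 0, 0, 0], [-1, 0.023, -0.034, 0, 0, 0, 0], [-1, 0.023, -0.034, 0, 0, 0, 0], [-1, 0.023, -0.034, 0, 0, 0, 0], [-1, 0, -0.0145, 0, 0, 0, 0]]}}

```text
time_s: 2.2
ee_pos: [534.8, 28.4, 227.9]
ee_rot: [-179.9, 0.2, 167.7]
force: [-0.4, 0.5, -0.1]
gripper_width: 0.4
gripper_force: 0.0
```

Call:
{"fn": "apply_moves", "kwargs": {"increments": [[-1, 0, 0, -0.02, 0, 0, 0], [-1, 0, 0, -0.02, 0, 0, 0], [-1, 0, 0, -0.01, 0, 0, 0], [-1, 0, 0, 0, 0, 0, 0], [-1, 0, 0, 0, 0, 0, 0]]}}

```text
time_s: 2.62
ee_pos: [531.0, 32.7, 178.0]
ee_rot: [-180.0, -0.0, 168.0]
force: [1.1, -0.5, 0.3]
gripper_width: 0.5
gripper_force: 0.0
```

Run:
```python
from h import *
f=cams.grab_frame("wrist"); save(f,"wrist")
s=status.state();print(s["ee_pos"],s["force"],s["gripper_width"])
print(proj(f,[[532,31,69],[552,70,69],[532,31,s["ee_pos"][2]-14]]))
```

```text
[531.57175571  32.76786782 178.71474494] [-0.36922985  0.61624132  0.74771417] 0.5186919177862258
[[313.92097572 195.91726175]
 [359.02218521 207.72810456]
 [313.22673682 233.52079124]]
```

View pics/wrist.png

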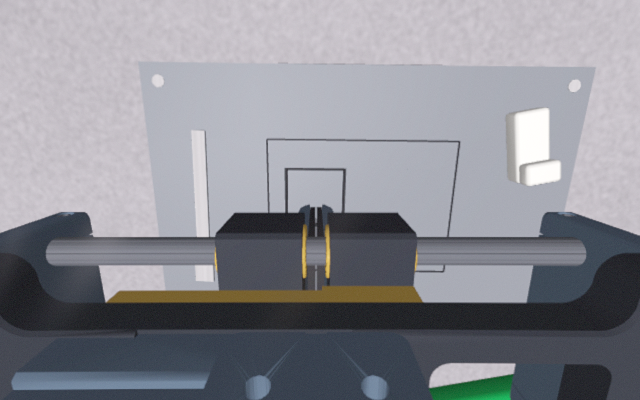

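The wrist view shows the square's outline at columns 286–344 with its far edge at row 169. That agrees with the projected centre at (314,196). I'll descend and then feel for it.

Call:
{"fn": "apply_moves", "kwargs": {"increments": [[-1, 0, 0, -0.03, 0, 0, 0], [-1, 0, 0, -0.03, 0, 0, 0], [-1, 0, 0, -0.02, 0, 0, 0], [-1, 0, -0.001, -0.01, 0, 0, 0], [-1, 0, 0, 0, 0, 0, 0]]}}

```text
time_s: 3.08
ee_pos: [530.4, 31.6, 86.9]
ee_rot: [-180.0, -0.1, 168.0]
force: [-0.0, -0.5, -0.4]
gripper_width: 0.3
gripper_force: 0.0
```

Call:
{"fn": "apply_moves", "kwargs": {"increments": [[-1, 0, 0, -0.002, 0, 0, 0], [-1, 0, 0, -0.002, 0, 0, 0], [-1, 0, 0, -0.001, 0, 0, 0], [-1, 0, 0, 0, 0, 0, 0], [-1, 0, 0, 0, 0, 0, 0]]}}

```text
time_s: 3.5
ee_pos: [531.5, 31.5, 83.7]
ee_rot: [180.0, 0.1, 167.9]
force: [0.2, -0.3, 0.1]
gripper_width: 0.3
gripper_force: 0.0
```

Call:
{"fn": "apply_moves", "kwargs": {"increments": [[-1, 0, 0, -0.001, 0, 0, 0], [-1, 0, 0, -0.001, 0, 0, 0], [-1, 0, 0, 0, 0, 0, 0], [-1, 0, 0, 0, 0, 0, 0]]}}

```text
time_s: 3.83
ee_pos: [531.4, 31.5, 81.3]
ee_rot: [180.0, 0.0, 167.9]
force: [0.3, -0.6, 2.4]
gripper_width: 0.4
gripper_force: 1.1
```

Call:
{"fn": "apply_moves", "kwargs": {"increments": [[-1, 0, 0, -0.001, 0, 0, 0], [-1, 0, 0, -0.001, 0, 0, 0], [-1, 0, 0, 0, 0, 0, 0]]}}

```text
time_s: 4.08
ee_pos: [531.4, 31.5, 79.1]
ee_rot: [180.0, 0.0, 167.9]
force: [0.5, 0.9, 3.6]
gripper_width: 0.8
gripper_force: 1.8
```

Call:
{"fn": "apply_moves", "kwargs": {"increments": [[-1, 0, 0, -0.001, 0, 0, 0], [-1, 0, 0, -0.001, 0, 0, 0], [-1, 0, 0, 0, 0, 0, 0]]}}

```text
time_s: 4.33
ee_pos: [531.4, 31.4, 76.9]
ee_rot: [180.0, 0.0, 167.9]
force: [-0.5, 0.9, 3.8]
gripper_width: 0.5
gripper_force: 1.7
```

Run:
```python
from h import *
f=cams.grab_frame("top"); print([(r["rect"],r["score"]) for r in finder.boxes_of("drawer_front","top")[:2]])
cv2.imwrite("pics/crop2.png",cv2.resize(f["color"][115:250,195:370,::-1],None,fx=4.4,fy=4.4,interpolation=cv2.INTER_CUBIC))
```

```text
[([244.5, 217.5, 10.1, 7.2], 0.41), ([205.7, 121.7, 154.3, 122.2], 0.22)]
```

View pics/crop2.png

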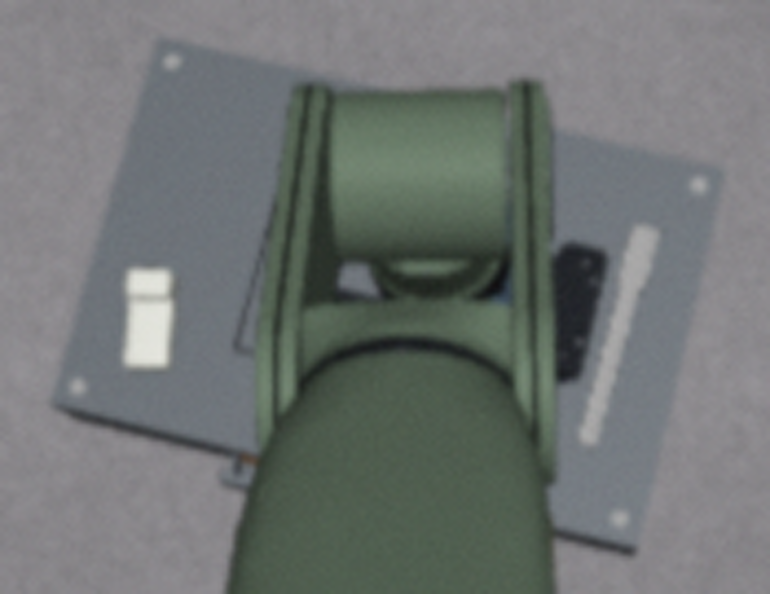

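The drawer's left end now sticks out at about (237,475) in the crop, so it has released. I'll press 1 mm more, hold, then lift.

Call:
{"fn": "apply_moves", "kwargs": {"increments": [[-1, 0, 0, -0.001, 0, 0, 0], [-1, 0, 0, 0, 0, 0, 0], [-1, 0, 0, 0, 0, 0, 0], [-1, 0, 0, 0, 0, 0, 0], [-1, 0, 0, 0, 0, 0, 0]]}}

```text
time_s: 4.85
ee_pos: [531.4, 31.5, 76.1]
ee_rot: [180.0, 0.0, 167.9]
force: [1.8, -0.5, 4.8]
gripper_width: 0.6
gripper_force: 1.9
```

Call:
{"fn": "apply_moves", "kwargs": {"increments": [[-1, 0, 0, 0, 0, 0, 0], [-1, 0, 0, 0.002, 0, 0, 0], [-1, 0, 0, 0.005, 0, 0, 0], [-1, 0, 0, 0.01, 0, 0, 0], [-1, 0, 0, 0.02, 0, 0, 0]]}}

```text
time_s: 5.27
ee_pos: [528.3, 31.4, 111.4]
ee_rot: [-179.9, -0.4, 167.9]
force: [-0.5, -0.6, -0.4]
gripper_width: 0.2
gripper_force: 0.0
```

Call:
{"fn": "apply_moves", "kwargs": {"increments": [[-1, 0, 0, 0.03, 0, 0, 0], [-1, 0, 0, 0.04, 0, 0, 0], [-1, 0, 0, 0.04, 0, 0, 0], [-1, -0.02, 0.034, 0, 0, 0, 0], [-1, -0.02, 0.034, 0, 0, 0, 0]]}}

```text
time_s: 5.68
ee_pos: [491.8, 99.3, 225.9]
ee_rot: [179.9, 0.2, 167.7]
force: [-0.3, 1.2, -1.2]
gripper_width: 0.7
gripper_force: 0.0
```

Call:
{"fn": "apply_moves", "kwargs": {"increments": [[-1, -0.02, 0.034, 0, 0, 0, 0], [-1, -0.02, 0.034, 0, 0, 0, 0], [-1, -0.02, 0.034, 0, 0, 0, 0], [-1, -0.02, 0.034, 0, 0, 0, 0], [-1, -0.02, 0.034, 0, 0, 0, 0]]}}

```text
time_s: 6.1
ee_pos: [388.8, 270.2, 223.2]
ee_rot: [-179.9, -0.1, 167.9]
force: [0.9, 0.8, -0.3]
gripper_width: 0.1
gripper_force: 0.0
```

Call:
{"fn": "apply_moves", "kwargs": {"increments": [[-1, -0.02, 0.034, 0, 0, 0, 0], [-1, -0.02, 0.034, 0, 0, 0, 0], [-1, -0.02, 0.034, 0, 0, 0, 0], [-1, 0, 0, 0, 0, 0, 0], [-1, 0, 0, 0, 0, 0, 0]]}}

```text
time_s: 6.52
ee_pos: [329.3, 372.1, 222.9]
ee_rot: [-179.9, -0.1, 168.2]
force: [0.6, -0.9, 1.3]
gripper_width: 0.3
gripper_force: 0.0
```

Run:
```python
from h import *
f=cams.grab_frame("top"); print([(r["rect"],r["score"]) for r in finder.boxes_of("drawer_front","top")[:2]])
cv2.imwrite("pics/crop3.png",cv2.resize(f["color"][115:250,195:370,::-1],None,fx=4.4,fy=4.4,interpolation=cv2.INTER_CUBIC))
```

```text
[([243.1, 220.3, 55.6, 24.5], 0.79)]
```

View pics/crop3.png

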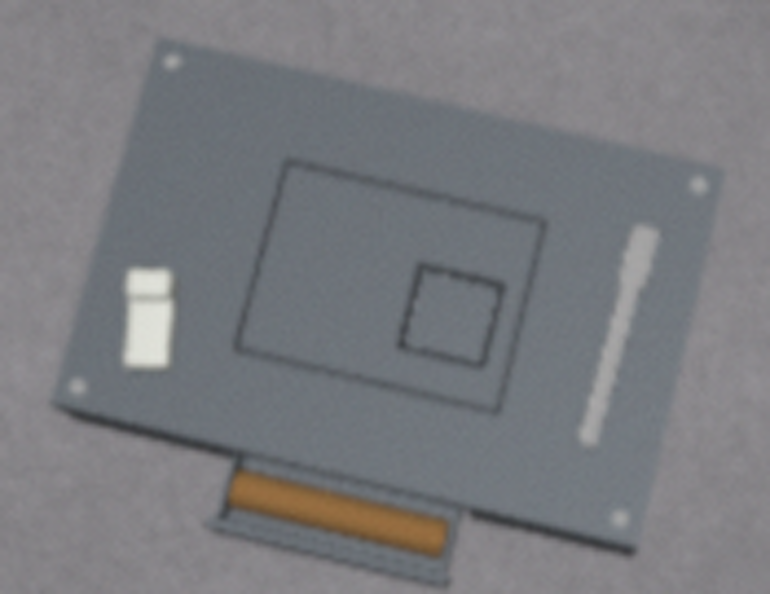

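The drawer is out (front edge at roughly (215,525)–(448,582) in the crop). The pad looks as it did before, and the widger and pot foot haven't moved.

```bash
python3 -c "
from workcell import env
print(env.job_done())"
```

```text
the job is handed in; nothing more can be done
None
```

I found the push-pad and pressed it until the drawer sprang out, then let it come back up, moved the hand clear and handed the job in at about 6.6 s. The last picture shows the drawer out and the widger and pot foot where they were.

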